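# Turn the rinsed well plate over beneath the drip shelf

### The job

Two small trays hang in swing frames beneath the low wire shelf; each frame has a crank handle sticking out in front. By its crank, turn the tray with the grid of round wells fully over, up over the top and down to the right as far as it will go, so that its wells face straight down and drain. Then let go, and leave the neighbouring tray of flat glass slides as it is.

Things in the scene. Friction and masses are not known exactly. Their poses are not given: they have to be found in the camera images.
- well_plate (a joint): Swing angle of the well plate, the white tray (118 x 80 x 16 mm) with 24 raised round wells in 4 rows of 6, in its swing frame beneath the shelf. Near 0 (0 to 0.8 rad at the start): wells up, crank pointing left (seen facing the shelf, +y of the axle point's frame). It grows as the crank swings up over the top to the right; pi, at a hard stop: wells straight down, crank pointing right. The frame is balanced and stays where it is left; turning it takes about 1 N at the handle.
- well_plate_axle (a point): Fixed point on the well plate's swing axis, 62 mm above the stand's foot, in the plane of the handle's grip point. Its x axis is the swing axis and points away from the robot, in under the shelf; y to the left; z up. The crank handle circles round this point at 38 mm radius, in the plane of y and z; nothing but the handle lies within 40 mm of this point along the axis.
- well_plate_pin (a point): Grip point on the well plate's crank handle: a black sleeve 13 mm in diameter and 82 mm long, parallel to the swing axis, that spins freely on its pin, so it can be pinched from above and carried round without turning the wrist. This point is on the sleeve's centre line, 40 mm from its free end and 68.5 mm in front of the shelf's front edge; 38 mm from the axle.
- slide_tray_pin (a point): The same point on the crank handle of the other frame, which carries the flat white tray with four glass slides (118 x 80 x 10 mm) and no wells: not to be moved. The two swing axes are parallel, 160 to 205 mm apart, either one on the left; both cranks start to the left, up to 0.8 rad above level.
- shelf: Low fixed wire shelf on four legs, 141 mm deep, 362 mm wide, with bottles on it; origin at the middle of its foot, x pointing away from the robot, y along it to the left. Underside 118 mm and top 124 mm above its foot; a tray turning beneath it clears it by about 13 mm. The bottles on it stand up to 70 mm high.

How it is judged:
By the outcome, as a careful person would: the job done as asked, in the order asked, and still so for the second after the job is handed in, with the robot touching nothing.
It also fails if it takes over 32 s, if anything falls off the work surface, if the arm or the gripper's body presses on something with over 40 N, if the wrist force passes 120 N, or if a joint passes its speed limit or range.

### The arm

A 6-joint arm with a two-finger parallel gripper is mounted at the origin on a cart in front of the work surface, level with it; the furniture and walls round the work are solid. World frame = base frame: x ahead of the robot, y to its left, z up, the work surface at z = 0. Lengths are in mm, angles in degrees, forces in N, time in s.
With the tool pointing down it reaches from about 375 to 975 mm from the base axis. Payload 3.8 kg.
Tool frame: the origin (TCP) lies at the very end of the fingers, on their centre line; the grasp point (between the pads) lies robot.grasp_offset behind it (robot.grasp_offset is the distance from the TCP to the grasp point, in mm); z points along the fingers, y is the direction in which the jaws open and shut (so a half turn about z gives the same grasp; the last joint's range is limited). The gripper opens to 85 mm and grips with 20 to 120 N. Pads are 22 mm wide; open, the fingers measure 114 mm over their backs; the gripper's body (76 mm by 85 mm) begins 54 mm behind the grasp point. The pads swing forward as they close: fully open they stand 13 mm farther back than shut.
Start: joints at [61.599, 15.12, 91.902, -0, 72.978, -2.114], TCP at [298.936, 605.19, 231.28] pointing down, gripper open.
Joint ranges: [-150.88, 150.88], [-54.13, 125.18], [17.81, 147.31], [-75.09, 255.09], [0, 152.58], [-146.25, 146.25]. Speed limits (degrees/s): [147.25, 147.25, 180, 180, 180, 180].

### API

Orientations are given as a 3x3 rotation matrix whose columns are the frame's x, y, z axes.
In Python, from cell import sensors, cams, job_done, robot gives the robot as it stands.
- The arm moves only by the tool servo_tool, never from a script. Its argument "moves" is a list of rows, each an object with "delta_pos": the shift along the world's x, y, z scaled (see below), a list of three; "rotation": the turn, a rotation vector about the world's x, y, z scaled (see below), a list of three; "fingers": the closure, from 0 (fully open) to 1 (shut). In form: [{"delta_pos": [tx, ty, tz], "rotation": [rx, ry, rz], "fingers": fingers}, ...]. A call has 1 to 8 rows; each row shifts and turns the commanded pose from where the row before left it; what a row does not reach is not made up. The controller multiplies each number of a shift by 4 cm and each number of a turn by 0.5 rad. A row lasts 1/12 s, in which the tool goes at most 41.7 mm and 7.16 degrees, less where a joint would pass 70% of its speed; a pose out of reach is approached as far as the arm can. A call with a number of a shift or a turn outside -1 to 1 is refused whole. A call with a gripper value outside its range is refused whole. The fingers move at their own pace and stop on an object; the grip force is fixed at half the most. Time passes only in rows, so rows that do not move let the fingers close. It gives the time, the measured TCP pose, the force and the opening at its end, in the units of the state.
- sensors.get_state(): the state, without advancing time (a new reading comes with each control period).
- cams.capture(name): name is "scene" or "top" or "wrist"; returns (picture, depth): 480x640x3 uint8, red, green, blue; 480x640 float32, mm along the optical axis (not along the pixel's ray), 0 where there is no reading.
- cams.camera_params(name): a dict with "vfov" (degrees; the focal length in pixels is half the picture's height over the tangent of half this angle, whatever the lens; pixels are square), "cx", "cy" (the principal point, pixels), "dist" ([k1, k2, p1, p2, k3] as OpenCV has them; the pictures are not rectified), "pose" (4x4, takes a point from camera to world coordinates). Camera axes: x right, y up, looking along -z (the intrinsics and any distortion apply to the point x, -y, -z); pixel columns grow to the right and rows downward; lengths in mm; the calibration is good to about 2 mm. A picture is of the moment at which its call begins: read the wrist's pose just before it. camera_params takes no time and is no camera call; for the wrist camera it gives the pose at the moment of the call.
- job_done(): hands the job in, once; it reports no verdict.
The state is a dict: "time": time; "joint_pos": joint angles; "qd": joint speeds; "joint_torque": joint torques, N m; "tcp_pos": TCP position; "orientation": TCP orientation; "wrist_force": force on the tool from outside, world axes, zero at the start; "wrist_torque": the same for the moment, N m; "finger_gap": finger opening in mm.
Only numpy, scipy, OpenCV 4.12 (cv2) and the standard library are available. Lean on these libraries where they do the work, as an engineer would, in place of code of your own. Each camera call takes 0.05 s, during which the arm holds its last target.

## Working session

There is one attempt and no reset: what is moved stays moved. The work goes in short steps, Python scripts to look and compute and a tool call to move; the robot and the scene stay as the last step left them, time stands still between calls to the robot, and variables do not carry over. Pictures are saved under pics/ and viewed, and the job is handed in when it is done.

Besides the shell and the picture viewer there is one more tool, called after ">>>" by a JSON object that holds its "method" and its "body". servo_tool: Moves the arm, as the interface text tells. Shifts and turns lie within -1 to 1; 1 stands for 4 cm of shift or 0.5 rad of turn. Its arguments: {"type":"object","properties":{"moves":{"type":"array"}},"required":["moves"]}

```bash
mkdir -p pics; ls; cat > h.py <<'E'
import numpy as np, cv2
from cell import sensors, cams, job_done, robot
def K(p):
    f=240/np.tan(np.radians(p['vfov'])/2)
    return np.array([[f,0,p['cx']],[0,f,p['cy']],[0,0,1.]])
def pts(p,uv,d):
    uv=np.asarray(uv,float).reshape(-1,1,2)
    n=cv2.undistortPoints(uv,K(p),np.array(p['dist'],float)).reshape(-1,2)
    d=np.asarray(d,float).reshape(-1)
    c=np.stack([n[:,0]*d,-n[:,1]*d,-d,np.ones(len(d))],1)
    return (c@np.array(p['pose']).T)[:,:3]
E
python3 - <<'E'
from h import *
print(robot.grasp_offset, [a for a in dir(robot) if a[0]!='_'])
s=sensors.get_state();print(s)
for n in ['scene','top']:
    p=cams.camera_params(n);im,d=cams.capture(n)
    print(n,p)
    cv2.imwrite(f'pics/{n}0.png',im[:,:,::-1]);np.savez(f'{n}0.npz',im=im,d=d,**{k:np.array(v) for k,v in p.items()})
E
```

```text
pics
18.700000000000003 ['Unreachable', 'grasp_offset']
{'time': 0.0, 'joint_pos': array([ 6.15992843e+01,  1.51694501e+01,  9.19807638e+01, -1.08158811e-04,
        7.29770180e+01, -2.11362786e+00]), 'qd': array([-0.00722959,  0.08178136, -0.08183242, -0.16269621,  0.04005578,
       -0.05397966]), 'joint_torque': array([ 1.94418353e-04, -5.15097141e+01, -3.67319119e+01, -9.22464051e-05,
        1.26981319e-02,  4.06296283e-05]), 'tcp_pos': array([298.58822203, 604.56060279, 229.96321188]), 'orientation': array([[-8.96586461e-01,  4.42867481e-01, -1.05461406e-03],
       [ 4.42868729e-01,  8.96584335e-01, -1.95420464e-03],
       [ 8.00967621e-05, -2.21916902e-03, -9.99997534e-01]]), 'wrist_force': array([-0.70012582,  0.44717534,  0.29918546]), 'wrist_torque': array([0.04188574, 0.06384593, 0.0022219 ]), 'finger_gap': 85.44335388251153}
scene {'vfov': 52.41172207678857, 'cx': 318.47684904731057, 'cy': 238.91704763379994, 'dist': array([-0.04566218,  0.        ,  0.        ,  0.        ,  0.        ]), 'pose': array([[ 6.40457145e-01,  5.71079203e-01, -5.13500915e-01,
         2.00564979e+01],
       [-7.67861833e-01,  4.63761349e-01, -4.41943001e-01,
        -2.07810491e+02],
       [-1.42425798e-02,  6.77343307e-01,  7.35529193e-01,
         7.17402790e+02],
       [ 0.00000000e+00,  0.00000000e+00,  0.00000000e+00,
         1.00000000e+00]])}
top {'vfov': 49.702872150138596, 'cx': 325.9911396297381, 'cy': 233.94651587088782, 'dist': array([0.01092937, 0.        , 0.        , 0.        , 0.        ]), 'pose': array([[ 1.32532443e-02,  9.95289912e-01, -9.60330307e-02,
         3.88282499e+02],
       [-9.99625182e-01,  1.54890785e-02,  2.25739707e-02,
         1.79177459e+02],
       [ 2.39551084e-02,  9.56978574e-02,  9.95122140e-01,
         9.09256827e+02],
       [ 0.00000000e+00,  0.00000000e+00,  0.00000000e+00,
         1.00000000e+00]])}
```

View pics/scene0.png

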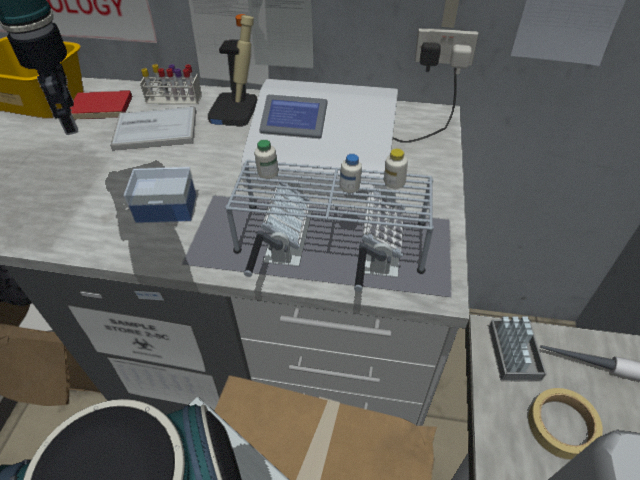

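View pics/top0.png

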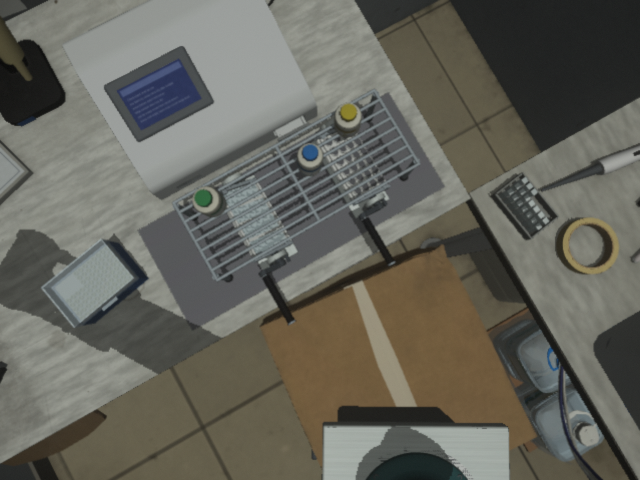

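```bash
python3 - <<'E'
import cv2,numpy as np
a=cv2.imread('pics/scene0.png')[150:300,215:445];b=cv2.imread('pics/top0.png')[80:330,170:430]
cv2.imwrite('pics/zs.png',cv2.resize(a,None,fx=3.45,fy=3.45,interpolation=3))
cv2.imwrite('pics/zt.png',cv2.resize(b,None,fx=2.4,fy=2.4,interpolation=3))
E
```

```text
(no output)
```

View pics/zs.png

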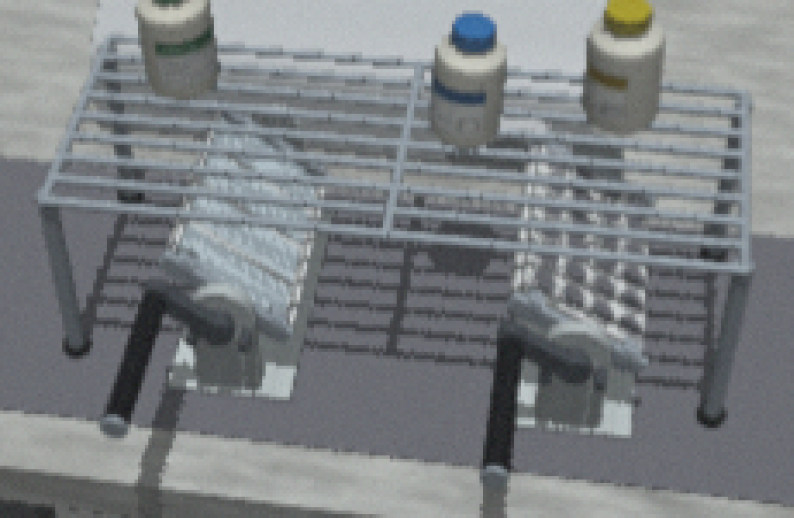

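View pics/zt.png

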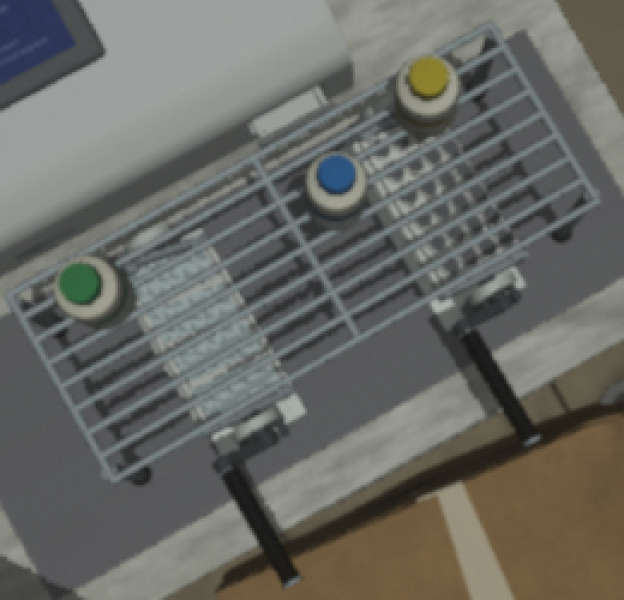

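The right-hand tray (scene ≈(382,235), top ≈(355,175)) has the round wells; its black sleeve runs from (363,247) to (359,286) in scene and from (365,218) to (391,262) in top. The left one holds the slides. Next I measure the sleeves and the shelf.

```bash
python3 - <<'E'
from h import *
def load(n):
    z=np.load(n+'0.npz');return z['im'],z['d'],{k:z[k] for k in('vfov','cx','cy','dist','pose')}
boxes={'scene':{'W':(350,240,372,292),'S':(240,230,268,278)},'top':{'W':(358,212,398,268),'S':(258,265,298,325)}}
for n in boxes:
    im,d,p=load(n);p['vfov']=float(p['vfov']);p['cx']=float(p['cx']);p['cy']=float(p['cy'])
    g=im.max(2)
    for k,(x0,y0,x1,y1) in boxes[n].items():
        m=np.zeros(g.shape,np.uint8);m[y0:y1,x0:x1]=(g[y0:y1,x0:x1]<42)
        nn,l,st,_=cv2.connectedComponentsWithStats(m);i=1+st[1:,4].argmax();m=(l==i)
        # shrink
        v,u=np.nonzero(m);P=pts(p,np.stack([u,v],1),d[v,u]);
        med=np.median(P[:,2]);ok=(d[v,u]>0)&(abs(P[:,2]-med)<25)
        P=P[ok];c=np.median(P,0)
        w,V=np.linalg.eigh(np.cov(P.T));a=V[:,2]*np.sign(V[0,2]);t=(P-P.mean(0))@a
        print(n,k,st[i],len(P),'mean',P.mean(0).round(1),'axis',a.round(3),'yaw',np.degrees(np.arctan2(a[1],a[0])).round(1),'t',t.min().round(1),t.max().round(1),'ends',(P.mean(0)+a*t.min()).round(1),(P.mean(0)+a*t.max()).round(1),'sd',np.sqrt(w).round(2))
    # shelf top: points with z 110..130
    v,u=np.mgrid[60:300,150:450];v=v.ravel();u=u.ravel();P=pts(p,np.stack([u,v],1),d[v,u]);
    q=(d[v,u]>0)&(P[:,2]>112)&(P[:,2]<135)&(P[:,0]>420)&(P[:,0]<900)
    print(np.histogram(P[:,2][d[v,u]>0],bins=range(-10,200,10)))
    cv2.imwrite(f'pics/mask_{n}.png',np.zeros((2,2)))
    Q=P[q];np.save(f'shelf_{n}.npy',Q)
    rect=cv2.minAreaRect(Q[:,:2].astype(np.float32));print(len(Q),rect,np.median(Q[:,2]))
E
```

```text
scene W [355 248  12  37 172] 171 mean [456.7  76.8  87.7] axis [ 0.857  0.516 -0.004] yaw 31.1 t -37.7 40.3 ends [424.4  57.3  87.8] [491.3  97.6  87.5] sd [ 1.46  3.12 23.14]
scene S [247 236  16  35 170] 170 mean [362.3 231.6  92.3] axis [ 0.856  0.517 -0.002] yaw 31.1 t -35.8 41.0 ends [331.7 213.1  92.3] [397.5 252.8  92.2] sd [ 1.35  2.99 22.07]
(array([17941, 13846,  3083,  1507,  1491,  1923,  2318,  2357,  3596,
        3382,  2846,  1558,  1686,  6396,  3387,  1017,   442,   301,
         544,   197]), array([-10,   0,  10,  20,  30,  40,  50,  60,  70,  80,  90, 100, 110,
       120, 130, 140, 150, 160, 170, 180, 190]))
9008 ((684.354736328125, 351.57061767578125), (643.0040283203125, 381.96099853515625), 47.790855407714844) 123.89252082657191
top W [362 218  36  50 437] 348 mean [459.   78.7  87.4] axis [0.849 0.529 0.001] yaw 31.9 t -41.9 39.8 ends [423.4  56.5  87.4] [492.8  99.7  87.5] sd [ 1.73  3.27 23.64]
top S [263 272  35  51 483] 376 mean [365.3 234.5  92.2] axis [ 0.861  0.508 -0.007] yaw 30.5 t -40.0 41.2 ends [330.8 214.2  92.5] [400.8 255.5  91.9] sd [ 1.87  3.35 23.42]
(array([12154, 17402,   110,   318,   507,   946,  1371,  1892,  3382,
        4825,  3806,  1484,  1060,  8264,  1046,   890,   270,   160,
         819,   290]), array([-10,   0,  10,  20,  30,  40,  50,  60,  70,  80,  90, 100, 110,
       120, 130, 140, 150, 160, 170, 180, 190]))
9413 ((632.6165161132812, 260.30267333984375), (348.67095947265625, 366.74237060546875), 30.892118453979492) 124.37554817597947[ WARN:0@0.499] global loadsave.cpp:1063 imwrite_ Unsupported depth image for selected encoder is fallbacked to CV_8U.
```

```bash
python3 - <<'E'
from h import *
s=sensors.get_state();R=s['orientation'];p=np.array(cams.camera_params('wrist')['pose'])
print((R.T@(p[:3,3]-s['tcp_pos'])).round(1),(R.T@p[:3,:3]).round(2))
for n in('scene','top'):
    Q=np.load(f'shelf_{n}.npy');Q=Q[abs(Q[:,2]-124)<6]
    a=np.radians(31);X=np.array([np.cos(a),np.sin(a)]);Y=np.array([-np.sin(a),np.cos(a)])
    print(n,np.percentile(Q[:,:2]@X,[0.5,2,5,50]),np.percentile(Q[:,:2]@Y,[1,3,50,97,99]))
print('pin',np.array([458.5,77.7])@X,np.array([458.5,77.7])@Y)
E
```

```text
[  70.9   -0.  -141.9] [[ 0.    0.96  0.28]
 [ 1.   -0.    0.  ]
 [ 0.    0.28 -0.96]]
scene [499.77474215 500.72229686 501.99405177 586.38659517] [-280.61698467 -276.93232799  -93.74572559   90.08820551  177.17803939]
top [502.60221019 503.40163717 505.30718835 584.46162362] [-281.83637012 -278.93861294  -71.02707318   73.65720995   76.95269359]
pin 433.0296657924297 -169.5430580817057
```

>>> {"method": "servo_tool", "body": {"moves": [{"delta_pos": [0.2,-0.66,0],"rotation": [0,0,0.1],"fingers": 0.3},{"delta_pos": [0.2,-0.66,0],"rotation": [0,0,0.1],"fingers": 0.3},{"delta_pos": [0.2,-0.66,0],"rotation": [0,0,0.1],"fingers": 0.3},{"delta_pos": [0.2,-0.66,0],"rotation": [0,0,0.1],"fingers": 0.3}]}}

```text
time: 0.43
tcp_pos: [330.8, 498.2, 230.4]
orientation: [[-0.967, 0.253, -0.001], [0.253, 0.967, -0.001], [0.0, -0.001, -1.0]]
wrist_force: [0.7, -0.2, 0.0]
finger_gap: 59.7
```

>>> {"method": "servo_tool", "body": {"moves": [{"delta_pos": [0.2,-0.66,0],"rotation": [0,0,0.1],"fingers": 0.3},{"delta_pos": [0.2,-0.66,0],"rotation": [0,0,0.1],"fingers": 0.3},{"delta_pos": [0.2,-0.66,0],"rotation": [0,0,0.1],"fingers": 0.3},{"delta_pos": [0.2,-0.66,0],"rotation": [0,0,0.1],"fingers": 0.3},{"delta_pos": [0.2,-0.66,0],"rotation": [0,0,0.1],"fingers": 0.3},{"delta_pos": [0.2,-0.66,0],"rotation": [0,0,0.1],"fingers": 0.3},{"delta_pos": [0.2,-0.66,0],"rotation": [0,0,0.1],"fingers": 0.3},{"delta_pos": [0.2,-0.66,0],"rotation": [0,0,0.1],"fingers": 0.3}]}}

```text
time: 1.1
tcp_pos: [394.7, 286.9, 230.8]
orientation: [[-0.99, -0.143, -0.001], [-0.143, 0.99, -0.0], [0.001, -0.0, -1.0]]
wrist_force: [1.1, -0.8, 0.9]
finger_gap: 59.4
```

>>> {"method": "servo_tool", "body": {"moves": [{"delta_pos": [0.2,-0.66,0],"rotation": [0,0,0.1],"fingers": 0.3},{"delta_pos": [0.2,-0.66,0],"rotation": [0,0,0.1],"fingers": 0.3},{"delta_pos": [0.2,-0.66,0],"rotation": [0,0,0.1],"fingers": 0.3},{"delta_pos": [0.2,-0.66,0],"rotation": [0,0,0.1],"fingers": 0.3},{"delta_pos": [0.2,-0.66,0],"rotation": [0,0,0.1],"fingers": 0.3},{"delta_pos": [0.2,-0.66,0],"rotation": [0,0,0.1],"fingers": 0.3},{"delta_pos": [0,0,0],"rotation": [0,0,0.1],"fingers": 0.3},{"delta_pos": [0,0,0],"rotation": [0,0,0.1],"fingers": 0.3}]}}

```text
time: 1.77
tcp_pos: [443.0, 128.3, 230.9]
orientation: [[-0.857, -0.515, -0.001], [-0.515, 0.857, -0.0], [0.001, 0.0, -1.0]]
wrist_force: [0.2, 0.2, 0.0]
finger_gap: 59.7
```

```bash
python3 - <<'E'
from h import *
s=sensors.get_state();p=cams.camera_params('wrist');im,d=cams.capture('wrist')
print(s['time'],s['tcp_pos'],s['orientation'],s['joint_pos'])
cv2.imwrite('pics/w1.png',im[:,:,::-1]);np.savez('w1.npz',im=im,d=d,**{k:np.array(v) for k,v in p.items()})
E
```

```text
1.7667 [442.97488063 128.29369496 230.86377409] [[-8.57468140e-01 -5.14536621e-01 -6.73651456e-04]
 [-5.14536488e-01  8.57468405e-01 -3.71085444e-04]
 [ 7.68571890e-04  2.84243088e-05 -9.99999704e-01]] [ 1.30660186e+01 -8.56099067e+00  1.16905786e+02 -1.26239354e-02
  7.16976102e+01 -1.07896500e+02]
```

View pics/w1.png

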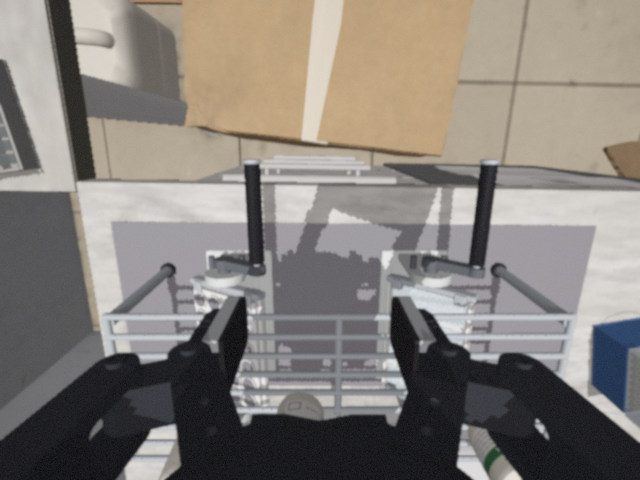

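The wrist view shows the well handle at (251,162)–(258,270) and the slide handle at (488,162)–(476,272). The shelf's front edge is level in the picture, so the yaw of 31° is right.

```bash
python3 - <<'E'
from h import *
z=np.load('w1.npz');im,d=z['im'],z['d'];p={k:z[k] for k in('vfov','cx','cy','dist','pose')}
for k in('vfov','cx','cy'):p[k]=float(p[k])
g=im.max(2);C=p['pose'][:3,3]
a=np.radians(31);X=np.array([np.cos(a),np.sin(a),0]);Y=np.array([-np.sin(a),np.cos(a),0])
for k,(x0,y0,x1,y1) in {'W':(240,155,268,262),'S':(468,155,500,262)}.items():
    v,u=np.nonzero(g[y0:y1,x0:x1]<42);v+=y0;u+=x0
    P=pts(p,np.stack([u,v],1),d[v,u]);P=P[(P[:,2]>60)&(P[:,2]<115)]
    f=np.median(P,0)-C;f/=np.linalg.norm(f);P=P+f*5.1
    w,V=np.linalg.eigh(np.cov(P.T));ax=V[:,2]*np.sign(V[0,2])
    print(k,len(P),'mean',P.mean(0).round(1),'yaw',np.degrees(np.arctan2(ax[1],ax[0])).round(2),'X range',np.percentile(P@X,[.5,99.5]).round(1),'Y',np.mean(P@Y).round(1),'z',P[:,2].mean().round(1))
E
```

```text
W 342 mean [459.6  80.3  81.7] yaw 30.92 X range [395.5 472.4] Y -167.9 z 81.7
S 455 mean [364.4 230.5  86. ] yaw 31.64 X range [395.1 470.9] Y 9.9 z 86.0
```

>>> {"method": "servo_tool", "body": {"moves": [{"delta_pos": [0.13,-0.42,-0.4],"rotation": [0,0,0],"fingers": 0.3},{"delta_pos": [0.13,-0.42,-0.6],"rotation": [0,0,0],"fingers": 0.3},{"delta_pos": [0.13,-0.4,-0.6],"rotation": [0,0,0],"fingers": 0.3},{"delta_pos": [0,0,-0.6],"rotation": [0,0,0],"fingers": 0.3},{"delta_pos": [0,0,-0.3],"rotation": [0,0,0],"fingers": 0.3},{"delta_pos": [0,0,0],"rotation": [0,0,0],"fingers": 0.3}]}}

```text
time: 2.32
tcp_pos: [455.2, 79.9, 127.4]
orientation: [[-0.858, -0.514, -0.008], [-0.514, 0.858, -0.001], [0.007, 0.003, -1.0]]
wrist_force: [0.5, -0.6, -0.4]
finger_gap: 59.6
```

```bash
python3 - <<'E'
from h import *
s=sensors.get_state();im,d=cams.capture('wrist')
print(s['time'],s['tcp_pos'])
cv2.imwrite('pics/w2.png',im[:,:,::-1])
E
```

```text
2.3167 [455.24223313  79.85163044 127.41382487]
```

View pics/w2.png

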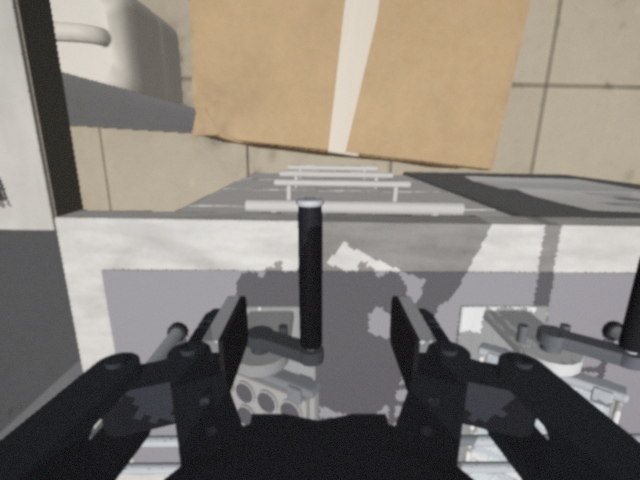

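The well handle (311,205–350) stands between the fingers, slightly to the left as the TCP lags, and wells are visible behind it. Descending.

>>> {"method": "servo_tool", "body": {"moves": [{"delta_pos": [0,0,-0.4],"rotation": [0,0,0],"fingers": 0.3},{"delta_pos": [0,0,-0.5],"rotation": [0,0,0],"fingers": 0.3},{"delta_pos": [0,0,-0.5],"rotation": [0,0,0],"fingers": 0.3},{"delta_pos": [0,0,-0.25],"rotation": [0,0,0],"fingers": 0.3},{"delta_pos": [0,0,0],"rotation": [0,0,0],"fingers": 0.3},{"delta_pos": [0,0,0],"rotation": [0,0,0],"fingers": 0.3}]}}

```text
time: 2.87
tcp_pos: [458.9, 80.6, 65.9]
orientation: [[-0.857, -0.515, 0.0], [-0.515, 0.857, 0.0], [-0.0, -0.0, -1.0]]
wrist_force: [0.5, -0.4, 0.6]
finger_gap: 59.8
```

>>> {"method": "servo_tool", "body": {"moves": [{"delta_pos": [0.01,-0.04,-0.04],"rotation": [0,0,0],"fingers": 0.3},{"delta_pos": [0,0,0],"rotation": [0,0,0],"fingers": 1},{"delta_pos": [0,0,0],"rotation": [0,0,0],"fingers": 1},{"delta_pos": [0,0,0],"rotation": [0,0,0],"fingers": 1},{"delta_pos": [0,0,0],"rotation": [0,0,0],"fingers": 1},{"delta_pos": [0,0,0],"rotation": [0,0,0],"fingers": 1},{"delta_pos": [0,0,0],"rotation": [0,0,0],"fingers": 1},{"delta_pos": [0,0,0],"rotation": [0,0,0],"fingers": 1}]}}

```text
time: 3.53
tcp_pos: [459.6, 78.6, 64.0]
orientation: [[-0.857, -0.515, 0.001], [-0.515, 0.857, -0.0], [-0.001, -0.001, -1.0]]
wrist_force: [2.3, -0.9, -1.6]
finger_gap: 10.9
```

```bash
python3 - <<'E'
from h import *
s=sensors.get_state();print(s['time'],s['tcp_pos'],s['wrist_force'],s['finger_gap'])
im,d=cams.capture('wrist')
cv2.imwrite('pics/w3.png',im[:,:,::-1])
E
```

```text
3.5333 [459.55469951  78.64428799  63.95191858] [ 2.33602032 -0.89301192 -1.60721092] 10.871297830341897
```

View pics/w3.png

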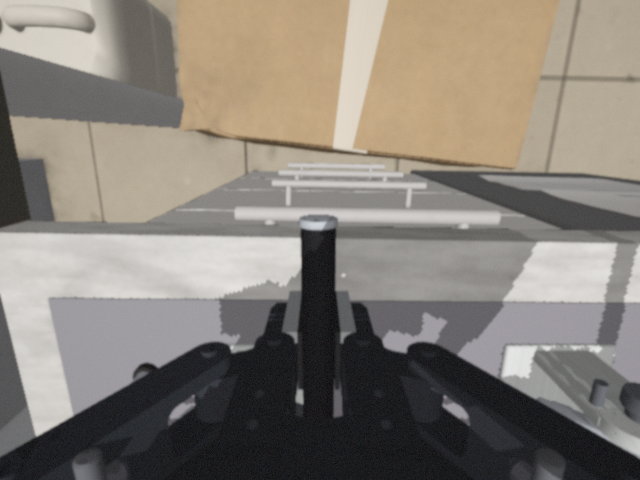

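```bash
python3 - <<'E'
import numpy as np
t=np.radians(np.linspace(33.2,180,22));Y=38*np.cos(t);z=38*np.sin(t)
for i in range(21):
    dy=Y[i+1]-Y[i];print(np.degrees(t[i+1]).round(1),np.round(np.array([-.515*dy,.857*dy,z[i+1]-z[i]])/40,3))
E
```

```text
40.2 [ 0.036 -0.059  0.093]
47.2 [ 0.041 -0.069  0.084]
54.2 [ 0.046 -0.077  0.073]
61.2 [ 0.05  -0.084  0.062]
68.2 [ 0.054 -0.09   0.05 ]
75.1 [ 0.057 -0.094  0.036]
82.1 [ 0.058 -0.097  0.023]
89.1 [ 0.059 -0.099  0.009]
96.1 [ 0.06  -0.099 -0.005]
103.1 [ 0.059 -0.098 -0.019]
110.1 [ 0.057 -0.095 -0.033]
117.1 [ 0.055 -0.091 -0.046]
124.1 [ 0.051 -0.085 -0.059]
131.1 [ 0.047 -0.079 -0.071]
138.1 [ 0.043 -0.071 -0.081]
145.0 [ 0.037 -0.062 -0.091]
152.0 [ 0.031 -0.052 -0.099]
159.0 [ 0.025 -0.041 -0.105]
166.0 [ 0.018 -0.03  -0.11 ]
173.0 [ 0.011 -0.018 -0.114]
180.0 [ 0.004 -0.006 -0.116]
```

>>> {"method": "servo_tool", "body": {"moves": [{"delta_pos": [0.036,-0.059,0.093],"rotation": [0,0,0],"fingers": 1},{"delta_pos": [0.041,-0.069,0.084],"rotation": [0,0,0],"fingers": 1},{"delta_pos": [0,0,0],"rotation": [0,0,0],"fingers": 1}]}}

```text
time: 3.83
tcp_pos: [462.4, 73.9, 71.6]
orientation: [[-0.857, -0.515, 0.0], [-0.515, 0.857, 0.001], [-0.0, 0.001, -1.0]]
wrist_force: [0.1, 1.6, 3.2]
finger_gap: 11.3
```

>>> {"method": "servo_tool", "body": {"moves": [{"delta_pos": [0.046,-0.077,0.073],"rotation": [0,0,0],"fingers": 1},{"delta_pos": [0.05,-0.084,0.062],"rotation": [0,0,0],"fingers": 1},{"delta_pos": [0.054,-0.09,0.05],"rotation": [0,0,0],"fingers": 1},{"delta_pos": [0.057,-0.094,0.036],"rotation": [0,0,0],"fingers": 1},{"delta_pos": [0.058,-0.097,0.023],"rotation": [0,0,0],"fingers": 1},{"delta_pos": [0,0,0],"rotation": [0,0,0],"fingers": 1}]}}

```text
time: 4.33
tcp_pos: [473.1, 55.9, 83.1]
orientation: [[-0.857, -0.515, -0.0], [-0.515, 0.857, 0.0], [-0.0, 0.0, -1.0]]
wrist_force: [-6.6, 1.3, 17.7]
finger_gap: 11.2
```

```bash
python3 - <<'E'
import numpy as np
t=np.radians(np.linspace(80.6,180,15));Y=38*np.cos(t);z=38*np.sin(t)
for i in range(14):
    dy=Y[i+1]-Y[i];print(np.degrees(t[i+1]).round(1),np.round(np.array([-.515*dy,.857*dy,z[i+1]-z[i]])/40,3))
E
```

```text
87.7 [ 0.06  -0.1    0.012]
94.8 [ 0.061 -0.101 -0.003]
101.9 [ 0.06  -0.1   -0.017]
109.0 [ 0.058 -0.097 -0.031]
116.1 [ 0.056 -0.093 -0.045]
123.2 [ 0.053 -0.088 -0.058]
130.3 [ 0.049 -0.081 -0.07 ]
137.4 [ 0.044 -0.073 -0.082]
144.5 [ 0.038 -0.064 -0.091]
151.6 [ 0.032 -0.053 -0.1  ]
158.7 [ 0.025 -0.042 -0.107]
165.8 [ 0.018 -0.031 -0.112]
172.9 [ 0.011 -0.019 -0.116]
180.0 [ 0.004 -0.006 -0.117]
```

>>> {"method": "servo_tool", "body": {"moves": [{"delta_pos": [0,0,0.055],"rotation": [0,0,0],"fingers": 1},{"delta_pos": [0,0,0],"rotation": [0,0,0],"fingers": 1}]}}

```text
time: 4.5
tcp_pos: [473.1, 55.9, 83.8]
orientation: [[-0.857, -0.515, 0.001], [-0.515, 0.857, 0.0], [-0.001, -0.001, -1.0]]
wrist_force: [0.3, 0.3, 6.6]
finger_gap: 11.0
```

>>> {"method": "servo_tool", "body": {"moves": [{"delta_pos": [0.06,-0.1,0.022],"rotation": [0,0,0],"fingers": 1},{"delta_pos": [0.061,-0.101,-0.003],"rotation": [0,0,0],"fingers": 1},{"delta_pos": [0.06,-0.1,-0.017],"rotation": [0,0,0],"fingers": 1},{"delta_pos": [0.058,-0.097,-0.031],"rotation": [0,0,0],"fingers": 1},{"delta_pos": [0,0,0],"rotation": [0,0,0],"fingers": 1}]}}

```text
time: 4.92
tcp_pos: [483.5, 38.8, 82.5]
orientation: [[-0.857, -0.515, 0.002], [-0.515, 0.857, -0.002], [-0.001, -0.002, -1.0]]
wrist_force: [0.5, -2.9, 5.8]
finger_gap: 11.1
```

```bash
python3 - <<'E'
import numpy as np
from scipy.optimize import least_squares
P=np.array([[459.6,78.6,64],[462.4,73.9,71.6],[473.1,55.9,83.6],[483.5,38.8,82.3]])
y=P[:,:2]@[-.515,.857];z=P[:,2]
r=least_squares(lambda c:np.hypot(y-c[0],z-c[1])-38,[-201,45]);c=r.x;print(c,r.fun)
t0=np.arctan2(z[-1]-c[1],y[-1]-c[0]);print(np.degrees(t0))
t=np.linspace(t0,np.pi,11);Y=38*np.cos(t);Z=38*np.sin(t)
for i in range(10):
    dy=Y[i+1]-Y[i];print(np.degrees(t[i+1]).round(1),np.round(np.array([-.515*dy,.857*dy,Z[i+1]-Z[i]])/40,3))
yy=c[0]-38;print('end tcp', yy, c[1])
E
```

```text
[-203.12584508   46.38662255] [ 0.10686783 -0.0808979  -0.06079581  0.06786954]
109.36870869425655
116.4 [ 0.056 -0.092 -0.046]
123.5 [ 0.052 -0.087 -0.058]
130.6 [ 0.048 -0.08  -0.07 ]
137.6 [ 0.043 -0.072 -0.081]
144.7 [ 0.038 -0.063 -0.091]
151.7 [ 0.032 -0.053 -0.099]
158.8 [ 0.025 -0.042 -0.106]
165.9 [ 0.018 -0.03  -0.112]
172.9 [ 0.011 -0.018 -0.115]
180.0 [ 0.004 -0.006 -0.117]
end tcp -241.12584507960176 46.38662254982925
```

>>> {"method": "servo_tool", "body": {"moves": [{"delta_pos": [0.056,-0.092,-0.046],"rotation": [0,0,0],"fingers": 1},{"delta_pos": [0.052,-0.087,-0.058],"rotation": [0,0,0],"fingers": 1},{"delta_pos": [0.048,-0.08,-0.07],"rotation": [0,0,0],"fingers": 1},{"delta_pos": [0.043,-0.072,-0.081],"rotation": [0,0,0],"fingers": 1},{"delta_pos": [0.038,-0.063,-0.091],"rotation": [0,0,0],"fingers": 1},{"delta_pos": [0,0,0],"rotation": [0,0,0],"fingers": 1}]}}

```text
time: 5.42
tcp_pos: [493.2, 22.6, 68.0]
orientation: [[-0.857, -0.515, 0.003], [-0.515, 0.857, -0.002], [-0.001, -0.003, -1.0]]
wrist_force: [2.4, -6.2, 4.0]
finger_gap: 10.9
```

>>> {"method": "servo_tool", "body": {"moves": [{"delta_pos": [0.032,-0.05,-0.099],"rotation": [0,0,0],"fingers": 1},{"delta_pos": [0.024,-0.036,-0.106],"rotation": [0,0,0],"fingers": 1},{"delta_pos": [0.016,-0.024,-0.112],"rotation": [0,0,0],"fingers": 1},{"delta_pos": [0.01,-0.014,-0.115],"rotation": [0,0,0],"fingers": 1},{"delta_pos": [0.004,-0.006,-0.117],"rotation": [0,0,0],"fingers": 1},{"delta_pos": [0,0,0],"rotation": [0,0,0],"fingers": 1}]}}

```text
time: 5.92
tcp_pos: [496.6, 17.1, 46.5]
orientation: [[-0.857, -0.516, 0.002], [-0.516, 0.857, -0.003], [-0.0, -0.004, -1.0]]
wrist_force: [0.9, -7.7, 7.9]
finger_gap: 11.0
```

>>> {"method": "servo_tool", "body": {"moves": [{"delta_pos": [0,0,-0.04],"rotation": [0,0,0],"fingers": 1},{"delta_pos": [0,0,0],"rotation": [0,0,0],"fingers": 1}]}}

```text
time: 6.08
tcp_pos: [496.6, 17.0, 46.0]
orientation: [[-0.856, -0.516, 0.002], [-0.516, 0.856, -0.003], [0.0, -0.004, -1.0]]
wrist_force: [-2.2, -7.1, 14.1]
finger_gap: 10.8
```

>>> {"method": "servo_tool", "body": {"moves": [{"delta_pos": [0,0,-0.04],"rotation": [0,0,0],"fingers": 1},{"delta_pos": [0,0,0],"rotation": [0,0,0],"fingers": 1}]}}

```text
time: 6.25
tcp_pos: [496.7, 17.0, 45.5]
orientation: [[-0.856, -0.516, 0.002], [-0.516, 0.856, -0.004], [0.0, -0.004, -1.0]]
wrist_force: [-6.1, -8.8, 22.7]
finger_gap: 10.7
```

```bash
python3 - <<'E'
from h import *
s=sensors.get_state();print(s['time'],s['tcp_pos'],s['wrist_force'],s['finger_gap'])
for n in('wrist','scene'):
    im,d=cams.capture(n)
    cv2.imwrite(f'pics/{n}4.png',im[:,:,::-1] if n=='wrist' else cv2.resize(im[150:300,215:445,::-1],None,fx=3.45,fy=3.45,interpolation=3))
E
```

```text
6.25 [496.71381895  16.97857273  45.52292147] [-6.14689398 -8.75196774 22.73090834] 10.678851008386083
```

View pics/scene4.png

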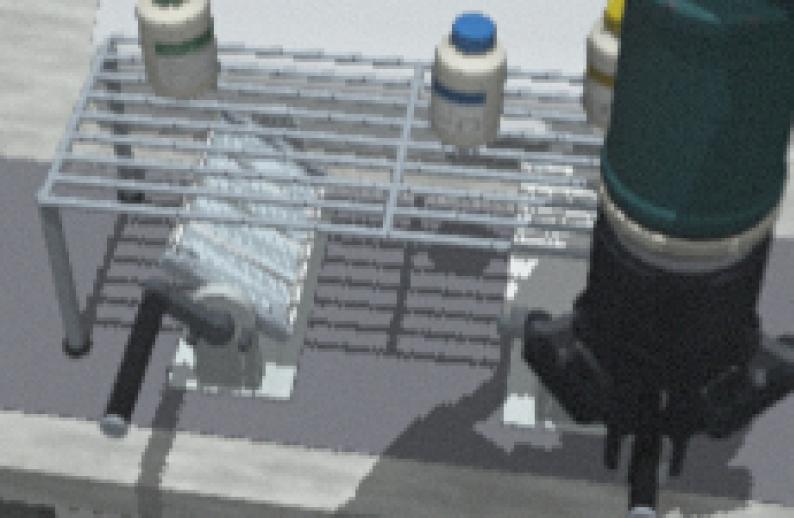

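View pics/wrist4.png

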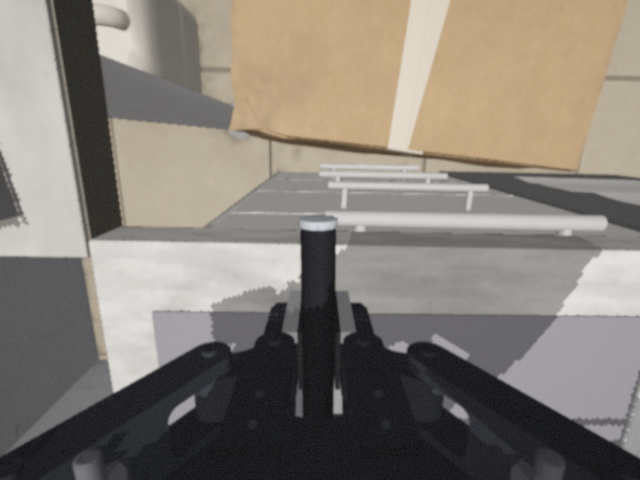

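>>> {"method": "servo_tool", "body": {"moves": [{"delta_pos": [0,0,0],"rotation": [0,0,0],"fingers": 0.45},{"delta_pos": [0,0,0],"rotation": [0,0,0],"fingers": 0.45},{"delta_pos": [0,0,0],"rotation": [0,0,0],"fingers": 0.45},{"delta_pos": [0,0,0],"rotation": [0,0,0],"fingers": 0.45},{"delta_pos": [0,0,0],"rotation": [0,0,0],"fingers": 0.45}]}}

```text
time: 6.77
tcp_pos: [494.1, 19.2, 41.7]
orientation: [[-0.857, -0.515, -0.002], [-0.515, 0.857, 0.0], [0.002, 0.001, -1.0]]
wrist_force: [1.0, 0.2, -0.2]
finger_gap: 47.2
```

>>> {"method": "servo_tool", "body": {"moves": [{"delta_pos": [0,0,0.2],"rotation": [0,0,0],"fingers": 0.45},{"delta_pos": [0,0,0.4],"rotation": [0,0,0],"fingers": 0.45},{"delta_pos": [0,0,0.6],"rotation": [0,0,0],"fingers": 0.45},{"delta_pos": [0,0,0.6],"rotation": [0,0,0],"fingers": 0.45},{"delta_pos": [0,0,0.6],"rotation": [0,0,0],"fingers": 0.45},{"delta_pos": [-0.3,-0.2,0.6],"rotation": [0,0,0],"fingers": 0.45},{"delta_pos": [-0.3,-0.2,0.3],"rotation": [0,0,0],"fingers": 0.45},{"delta_pos": [0,0,0],"rotation": [0,0,0],"fingers": 0.45}]}}

```text
time: 7.43
tcp_pos: [471.9, 2.4, 178.4]
orientation: [[-0.857, -0.515, 0.005], [-0.515, 0.857, -0.001], [-0.004, -0.003, -1.0]]
wrist_force: [0.4, -0.4, 0.1]
finger_gap: 47.1
```

```bash
python3 - <<'E'
from h import *
s=sensors.get_state();print(s['time'],s['tcp_pos'],s['wrist_force'])
p=cams.camera_params('wrist');im,d=cams.capture('wrist')
cv2.imwrite('pics/w5.png',im[:,:,::-1]);np.savez('w5.npz',im=im,d=d,**{k:np.array(v) for k,v in p.items()})
im,d=cams.capture('scene')
cv2.imwrite('pics/scene5.png',cv2.resize(im[150:300,215:445,::-1],None,fx=3.45,fy=3.45,interpolation=3))
E
```

```text
7.4333 [471.88962015   2.36983789 178.37170406] [ 0.44276265 -0.36021314  0.13407253]
```

View pics/w5.png

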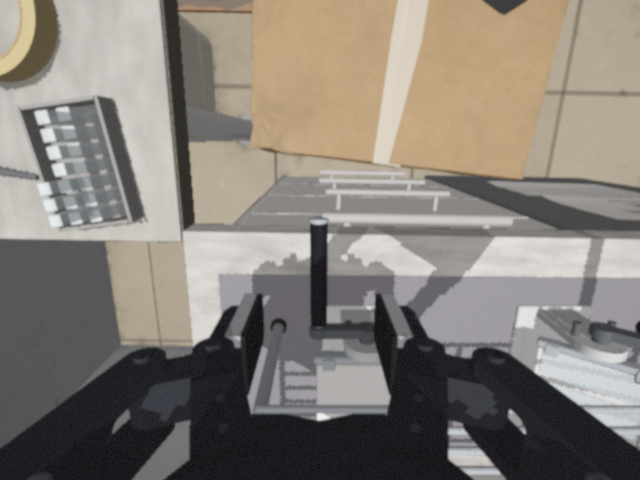

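View pics/scene5.png

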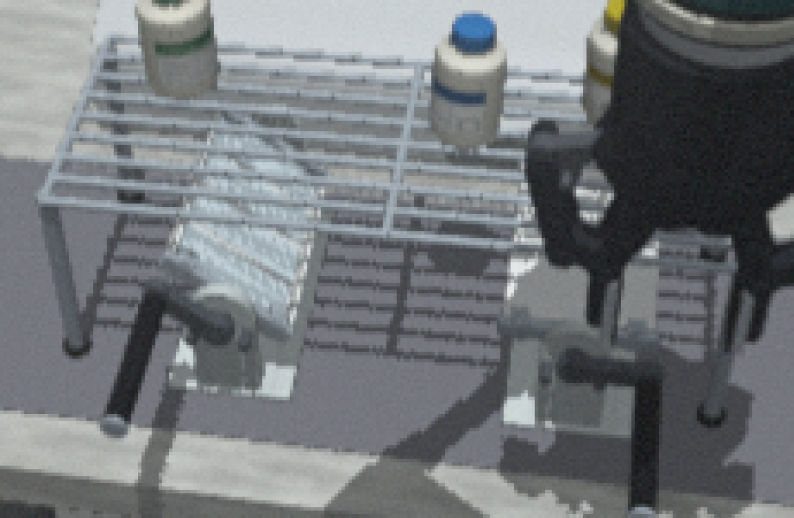

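The crank now points right and the plate looks level, with its plain back up. I'll back off and measure the angle.

>>> {"method": "servo_tool", "body": {"moves": [{"delta_pos": [0,0.3,0.6],"rotation": [0,0,0],"fingers": 0.45},{"delta_pos": [0,0.6,0.6],"rotation": [0,0,0],"fingers": 0.45},{"delta_pos": [0,0.6,0.4],"rotation": [0,0,0],"fingers": 0.45},{"delta_pos": [0,0.6,0.2],"rotation": [0,0,0],"fingers": 0.45},{"delta_pos": [0,0.6,0],"rotation": [0,0,0],"fingers": 0.45},{"delta_pos": [0,0.4,0],"rotation": [0,0,0],"fingers": 0.45},{"delta_pos": [0,0,0],"rotation": [0,0,0],"fingers": 0.45},{"delta_pos": [0,0,0],"rotation": [0,0,0],"fingers": 0.45}]}}

```text
time: 8.2
tcp_pos: [470.6, 127.8, 245.0]
orientation: [[-0.856, -0.517, -0.003], [-0.517, 0.856, -0.001], [0.003, 0.001, -1.0]]
wrist_force: [-0.6, -0.3, -0.1]
finger_gap: 47.2
```

```bash
python3 - <<'E'
from h import *
X=np.array([.857,.515,0]);Y=np.array([-.515,.857,0])
s=sensors.get_state();print(s['time'],s['tcp_pos'],s['wrist_force'])
for n in('wrist','top','scene'):
    p=cams.camera_params(n);im,d=cams.capture(n)
    cv2.imwrite(f'pics/{n}6.png',im[:,:,::-1])
    v,u=np.nonzero((d>0));P=pts(p,np.stack([u,v],1),d[v,u]);g=im.max(2)[v,u]
    C=np.array(p['pose'])[:3,3]
    for k,y0,y1 in(('W',-265,-215),('S',-15,35)):
        q=(g<42)&(P@X>393)&(P@X<465)&(P@Y>y0)&(P@Y<y1)&(P[:,2]>40)&(P[:,2]<110)
        if q.sum()<20:continue
        Q=P[q];f=np.median(Q,0)-C;f/=np.linalg.norm(f);Q=Q+5.1*f
        print(n,k,q.sum(),'Y',np.median(Q@Y).round(1),'z',np.median(Q[:,2]).round(1))
    # plate surface, inside tray footprint
    q=(P@X>515)&(P@X<625)&(abs(P@Y+202.5)<38)&(P[:,2]>45)&(P[:,2]<95)
    Q=P[q]
    if len(Q)>100:
        A=np.c_[Q@Y+202.5,Q@X-570,np.ones(len(Q))];w=np.ones(len(Q),bool)
        for _ in range(8):
            c=np.linalg.lstsq(A[w],Q[w,2],rcond=None)[0];r=Q[:,2]-A@c;w=abs(r)<max(3,1.5*np.median(abs(r[w])))
        print(n,'plate',len(Q),w.sum(),'tilt y,x deg',np.degrees(np.arctan(c[:2])).round(2),'z',c[2].round(1))
E
```

```text
8.2 [470.55348549 127.81740599 244.97810903] [-0.64367242 -0.25903721 -0.09022416]
wrist W 313 Y -238.7 z 62.6
wrist S 417 Y 9.6 z 85.8
wrist plate 3048 3048 tilt y,x deg [-0.16 -0.04] z 70.1
top W 173 Y -240.7 z 63.4
top S 316 Y 13.2 z 87.3
scene W 138 Y -238.8 z 64.5
scene S 123 Y 12.3 z 88.5
scene plate 1167 1154 tilt y,x deg [ 0.01 -0.17] z 70.0
```

View pics/wrist6.png

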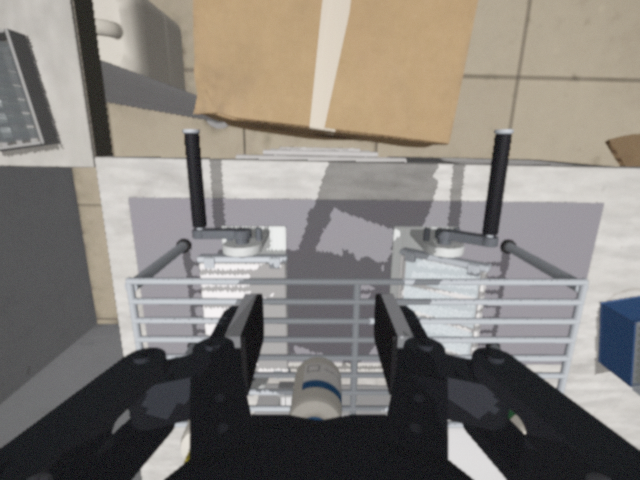

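View pics/scene6.png

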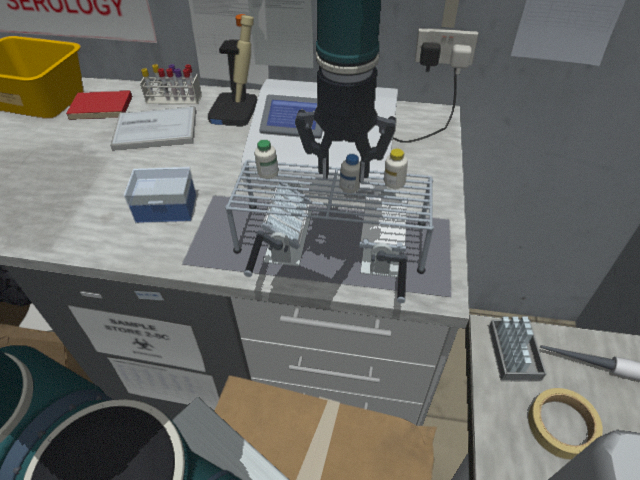

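The plate is level to within 0.2°, at the stop. The slide tray is where it was, and the gripper is clear at z = 245 with the bottles undisturbed.

```bash
python3 -c "
from h import *
print(job_done())"
```

```text
the job is handed in; nothing more can be done
None
```

I turned the well plate (the right-hand tray) over the top and down to the right by its crank, onto its hard stop. Then I let go, moved the gripper clear and handed the job in at about 8.4 s.

- **Well plate:** After release its back measured level, within 0.2° in the wrist and scene views. The crank points right, with its sleeve at about the axle's height.
- **Hard stop:** At the end, each extra millimetre pressed down raised the force by about 6–9 N, up to 23 N, so I took it to be on the stop. The force read zero once I let go.
- **Slide tray:** Its handle reads at the same place before and after, within about 1 mm in the wrist view, and it looks unchanged in the pictures. The bottles look unmoved too.
- **Disagreements:**
  - My first estimate of the circle's centre was about 2 mm low, which pushed the wrist with up to 18 N near the top. I corrected it there.
  - The gripper read about 11 mm on the 13 mm sleeve, but the hold didn't slip.

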